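# Proof-pull the glued handle of a ceramic drawer front

### The arm

A 6-joint arm with a two-finger parallel gripper is mounted at the origin on the work surface. World frame = base frame: x ahead of the robot, y to its left, z up, the work surface at z = 0. Lengths are in m, angles in rad, forces in N, time in s.
With the tool pointing down it reaches from about 0.35 to 0.975 m from the base axis. Payload 4.9 kg.
Tool frame: the origin (TCP) lies at the very end of the fingers, on their centre line; the grasp point (between the pads) lies 19 mm behind it; z points along the fingers, y is the line along which they close (so a half turn about z gives the same grasp; the last joint's range is limited). The gripper opens to 85 mm and grips with 20 to 120 N. Pads are 22 mm wide; open, the fingers measure 114 mm over their backs; the gripper's body (76 mm by 85 mm) begins 54 mm behind the grasp point. The pads swing forward as they close: fully open they stand 13 mm farther back than shut.
Start: joints at [1.188, 0.053, 1.613, -0, 1.476, -0.119], TCP at [0.163, 0.603, 0.231] pointing down, gripper open.
Joint ranges: [-3.01, 3.01], [-1.01, 2.22], [0.06, 2.58], [-1.02, 4.17], [0.09, 2.62], [-3.14, 3.14]. Speed limits (rad/s): [2.57, 2.57, 3.14, 3.14, 3.14, 3.14].

### API

Orientations are given as a rotation vector (axis times angle).
In Python, from station import ctrl, imaging gives the robot as it stands.
- The arm moves only by the tool play_rows, never from a script. Its argument "series" is a list of rows, each a list of 3 entries, a list of its own where there are three numbers: the opening, from 0 (shut) to 1 (fully open), then the shift along the tool's x, y, z each as a share of 0.05 m, from -1 to 1, then the turn, a rotation vector about the tool's x, y, z each as a share of 8 degrees, from -1 to 1. In form: [[grip, [dx, dy, dz], [ax, ay, az]], ...]. A call has 1 to 8 rows; each row shifts and turns the commanded pose from where the row before left it, along the tool's axes as they then stand; what a row does not reach is not made up. A row lasts 1/8 s, in which the tool goes at most 62.5 mm and 10.7 degrees, less where a joint would pass 70% of its speed; a pose out of reach is approached as far as the arm can. A call with a number of a shift or a turn outside -1 to 1 is refused whole. A call with a gripper value outside its range is refused whole. The fingers move at their own pace and stop on an object; "force" is the grip in N (left out, the last holds). Time passes only in rows, so rows that do not move let the fingers close. It gives the time, the measured TCP pose, the force, the opening and the grip force at its end, in the units of the state.
- ctrl.get_obs(): the state, without advancing time (a new reading comes with each control period).
- imaging.get_image(name): name is "scene" or "top" or "wrist"; returns a dict with "color" (400x640x3 uint8, blue, green, red), "fx", "fy", "cx", "cy" (pixels), "extrinsics" (4x4, takes a point from world to camera coordinates); the wrist camera has in their place "hand_eye" (4x4, takes a point from camera to tool coordinates, whose origin is the TCP and whose axes are the flange's). Camera axes: x right, y down, z forward; pixel columns grow to the right and rows downward; lengths in m; the calibration is good to about 2 mm. A picture is of the moment at which its call begins: read the wrist's pose just before it. There is no depth.
- ctrl.finish_job(): hands the job in; it is judged then, once.
The state is a dict: "t": time; "q": joint angles; "dq": joint speeds; "effort": joint torques, N m; "tool_pos": TCP position; "tool_rot": TCP orientation; "contact_force": force on the tool from outside, world axes, zero at the start; "wrist_torque": the same for the moment, N m; "opening": finger opening in m; "grip_force": force on a finger pad.
Only numpy, scipy, OpenCV 4.12 (cv2) and the standard library are available. Lean on these libraries where they do the work, as an engineer would, in place of code of your own. Each camera call takes 0.05 s, during which the arm holds its last target. There are 200 camera calls.

### The job

Prove that the glued-on handle of the ceramic drawer front holds: by its handle, slide the piece down the sloping bed of the pull tester, under the two lips and fully home against the stop, then pull the handle straight out from the slope until the pointer stands midway between the two marks (12 N) and keep it there for two seconds. Ease it gently back to rest, never pulling well past the upper mark or letting it snap back, then slide the piece out and set it down flat, without dropping it, in the middle of the wooden board. Leave the jar, the tub and the wooden spatula where they are.

Things in the scene. Friction and masses are not known exactly. Their poses are not given: they have to be found in the camera images.
- front: White ceramic drawer front: plate 70 mm (its x) by 100 mm (its y), 10 mm thick, lying on the table, with a glued-on arch handle standing on its middle. Same either way round; about 0.22 kg. Origin: centre of the underside; z up out of the plate.
- front_base (a point): The centre of the underside of the ceramic piece, same axes, 42 mm straight below its grip point.
- front_grip (a point): Centre of the handle's solid top bar, 42 mm above the piece's underside, same axes. Handle: 44 mm long along x, 14 mm thick along y (flat sides, pinch it across y), top at 56 mm above the underside; the bar fills heights 30 to 56 mm, below it is an opening 22 mm long.
- tester: Metal pull tester fixed to the table: base plate 170 x 150 mm, bed sloping at 27 degrees (0.47 rad) with its low end towards the robot. Origin on the table under the seat point, x level, away from the robot. Beside the bed, at the seat's y 67 to 97 mm and up to 52 mm above the bed, stands a white scale plate with two dark marks; the bed's pointer moves along it.
- bed (a point): Seat on the tester's bed, 60 mm above the table: where the centre of the piece's underside comes when fully home. z straight out of the bed (up, leaning to the robot), x up the slope, y level to the left. The piece's x goes along this x. Stop: 12 mm high wall across the low end at x -35 mm. Side walls at y +/-53 mm. The bed ends at x +97 mm.
- lip_mouth (a point): Middle of the mouth of the lips, on the bed surface, 42 mm up the slope from the seat, same axes. Below it two lips reach in from the side walls to y +/-42 mm, 13 to 18 mm above the bed (3 mm over the 10 mm plate); their raised lead-ins, 17 mm long, end here, 22 mm high.
- lay_point (a point): Point on the bed surface, 80 mm up the slope from the seat, same axes. With the piece's underside centred here, handle along the slope, the plate lies on the part that is open above (its upper edge overhangs), between guides 10 mm high that widen up the slope; from here it slides straight down to the seat.
- carriage (a joint): How far the bed (with lips, stop, pointer and seat point) is pulled out along its z, in m: 0 at rest, end stop 0.030. The piece first rises its 3 mm of play, then its lips carry the bed. A spring resists: besides the piece's weight 5.6 N to start, then 0.4 N per mm. Pointer between the marks from 0.011 (10 N) to 0.021 (14 N), midway at 0.016 (12 N).
- board_top (a point): The centre of the top face of the wooden board, 180 mm (its x) by 160 mm (its y), 14 mm thick, fixed flat on the table, on the other side of the tester from where the piece starts. z up.
- jar: Bystander: closed jar, 68 mm wide, 90 mm tall, left of and behind the tester. Origin at the centre of its underside.
- tub: Bystander: open grey plastic tub, 84 mm wide, 75 mm tall, right of and behind the tester. Origin at the centre of its underside.
- rib: Bystander: wooden spatula 180 mm long lying on the table between the robot and the tester. Origin under its middle.
Things that resemble listed ones, but are neither listed nor needed, are in the scene too. Of the things that look like the part that bears board_top, take the one that is farthest to the robot's right at the start. Leave any pink look-alike of the front alone.

How it is judged:
On the way, in this order (a step that is already met when the one before it is completed fails the run):
1. the piece is fully home on the bed, flat under the lips, with the bed at rest (x of front_base in the frame of bed between -0.006 and 0.006 m and y of front_base in the frame of bed between -0.007 and 0.007 m and z of front_base in the frame of bed between -0.003 and 0.007 m and angle between the z axis of front_base and the z axis of bed, either way round below 0.08 rad and value of joint carriage below 0.005 m), for 0.1 s.
2. the handle is pulled, held in the gripper, with the pointer between the marks for 1.5 s, the piece staying home under the lips (x of front_base in the frame of bed between -0.006 and 0.006 m and y of front_base in the frame of bed between -0.007 and 0.007 m and z of front_base in the frame of bed between -0.003 and 0.007 m and angle between the z axis of front_base and the z axis of bed, either way round below 0.08 rad and value of joint carriage between 0.0105 and 0.0215 m and distance between the grasp point and front_grip below 0.03 m), for 1.5 s.
3. the bed is eased back to rest with the piece still home (x of front_base in the frame of bed between -0.006 and 0.006 m and y of front_base in the frame of bed between -0.007 and 0.007 m and z of front_base in the frame of bed between -0.003 and 0.007 m and angle between the z axis of front_base and the z axis of bed, either way round below 0.08 rad and value of joint carriage below 0.003 m), for 0.1 s.
4. the piece is set down flat in the middle of the board while the gripper is still at the handle (x of front_base in the frame of board_top between -0.04 and 0.04 m and y of front_base in the frame of board_top between -0.04 and 0.04 m and z of front_base in the frame of board_top between -0.003 and 0.006 m and angle between front_base's own z axis and vertical below 0.08 rad and distance between the grasp point and front_grip below 0.03 m), for 0.1 s.
At the end, for the whole second after the job is handed in: The piece lies flat (within 0.08 rad) and still on the wooden board, its centre within 40 mm of the board's centre along each board axis, its underside within 6 mm of the top face, released; the tester's bed is back at rest (under 3 mm) (x of front_base in the frame of board_top between -0.04 and 0.04 m and y of front_base in the frame of board_top between -0.04 and 0.04 m and z of front_base in the frame of board_top between -0.003 and 0.006 m and angle between front_base's own z axis and vertical below 0.08 rad and value of joint carriage below 0.003 m and linear speed of front below 0.02 m/s and contact force between the fingers and front below 0.05 N); the robot touches nothing.
It fails at once if the bed is pulled more than 5 mm past the upper mark (value of joint carriage above 0.026 m).
It fails at once if the bed snaps back (faster than 0.15 m/s) (velocity of joint carriage below -0.15 m/s).
It fails at once if a bystander is moved more than 30 mm (distance of any of jar, tub, rib from where it was at the start of the episode above 0.03 m).
It also fails if it takes over 67 s, if anything falls off the work surface, if the arm or the gripper's body presses on something with over 40 N, if the wrist force passes 120 N, or if a joint passes its speed limit or range.

## Working session

There is one attempt and no reset: what is moved stays moved. The work goes in short steps, Python scripts to look and compute and a tool call to move; the robot and the scene stay as the last step left them, time stands still between calls to the robot, and variables do not carry over. Pictures are saved under pics/ and viewed, at most 10 in all, crops included, and the job is handed in when it is done.

Besides the shell and the picture viewer there is one more tool, called after ">>>" by a JSON object that holds its "api" and its "payload". play_rows: Moves the arm, as the interface text tells. Shift numbers are shares of 0.05 m and turn numbers shares of 8 degrees, none past 1 either way. Its arguments: {"type":"object","properties":{"series":{"type":"array"},"force":{"type":"number"}},"required":["series"]}

```bash
ls; mkdir -p pics; cat > h.py <<'E'
import numpy as np, cv2
from scipy.spatial.transform import Rotation as R
from station import ctrl, imaging
def grab(n):
    o=ctrl.get_obs(); d=imaging.get_image(n)
    if n=='wrist':
        T=np.eye(4);T[:3,:3]=R.from_rotvec(o['tool_rot']).as_matrix();T[:3,3]=o['tool_pos']
        d['c2w']=T@np.array(d['hand_eye'])
    else: d['c2w']=np.linalg.inv(np.array(d['extrinsics']))
    return d
def ray(d,u,v):
    r=d['c2w'][:3,:3]@np.array([(u-d['cx'])/d['fx'],(v-d['cy'])/d['fy'],1]); return d['c2w'][:3,3],r
def onz(d,u,v,z):
    c,r=ray(d,u,v); return c+r*(z-c[2])/r[2]
def proj(d,p):
    q=np.linalg.inv(d['c2w'])@np.append(p,1); return np.array([d['fx']*q[0]/q[2]+d['cx'],d['fy']*q[1]/q[2]+d['cy']])
def move(p,M):
    "delta from present pose in row units (total)"
    o=ctrl.get_obs();A=R.from_rotvec(o['tool_rot'])
    return A.inv().apply(np.array(p)-o['tool_pos'])/.05, (A.inv()*R.from_matrix(M)).as_rotvec()/np.radians(8)
E
python3 - <<'E'
from h import *
a=grab('scene');b=grab('top')
cv2.imwrite('pics/scene.png',a['color']);cv2.imwrite('pics/top.png',b['color'])
for d in(a,b): print(d['fx'],d['cx'],d['cy'],d['c2w'].round(3).tolist())
print(ctrl.get_obs())
E
```

```text
pics
496.19860675015155 315.1292336148511 207.8973294958956 [[0.341, 0.776, -0.531, 1.214], [0.94, -0.283, 0.191, -0.141], [-0.002, -0.564, -0.826, 1.161], [0.0, 0.0, 0.0, 1.0]]
414.892960293413 319.4897453660307 201.39799639225012 [[-0.025, -0.991, 0.133, 0.341], [-1.0, 0.024, -0.006, 0.142], [0.003, -0.133, -0.991, 1.232], [0.0, 0.0, 0.0, 1.0]]
{'t': 0.1, 'q': array([ 1.18797927e+00,  5.33005432e-02,  1.61416795e+00,  1.94256798e-06,
        1.47598154e+00, -1.18999769e-01]), 'dq': array([-0.00035455, -0.00281425, -0.0028285 ,  0.0011304 , -0.00060592,
        0.00100319]), 'effort': array([ 4.75185643e-04, -3.94908786e+01, -3.71361065e+01, -4.61194134e-05,
        3.96824616e-03,  2.61565140e-05]), 'tool_pos': array([0.16276687, 0.60285018, 0.23017321]), 'tool_rot': array([-4.13141728e-01, -3.11384027e+00,  2.82503764e-03]), 'contact_force': array([ 0.6263575 , -0.63143623, -0.17132128]), 'wrist_torque': array([-0.01223106,  0.00342966,  0.03676481]), 'grip_force': 0.0, 'opening': 0.08563371545413853}
```

View pics/top.png

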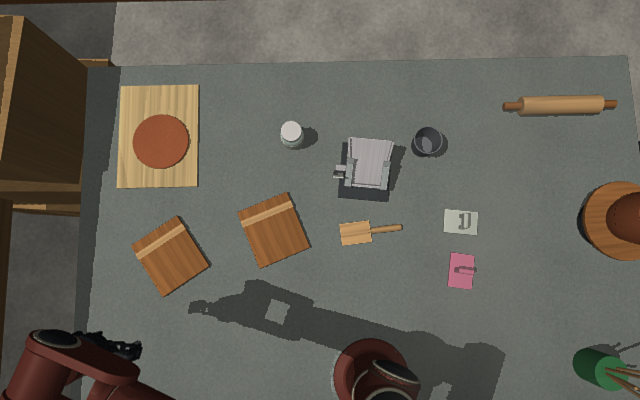

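View pics/scene.png

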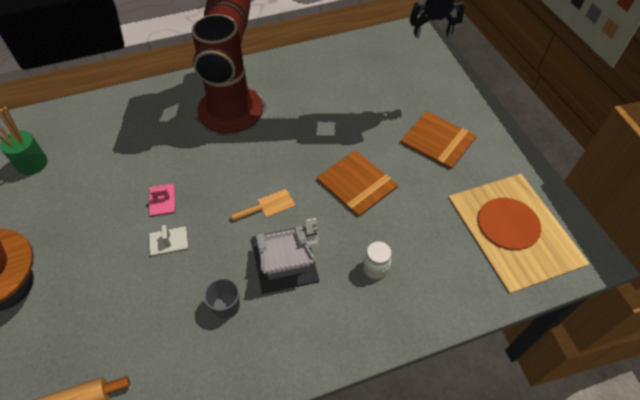

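Candidates in the top view:
- **Front:** white plate at (461,222). The pink one at (461,271) is a decoy.
- **Board:** striped brown boards at (274,230) and (171,256), plus a pale board with a red disc at (158,137). I'm taking (274,230), the one farthest to the right.
- **Tester:** at (368,168), with its low end towards the robot and its scale on the left.

```bash
python3 - <<'E'
from h import *
d=grab('top');im=d['color'];hsv=cv2.cvtColor(im,cv2.COLOR_BGR2HSV)
def seg(m,box,z,name):
    x0,y0,x1,y1=box;k=np.zeros_like(m);k[y0:y1,x0:x1]=m[y0:y1,x0:x1]
    c=max(cv2.findContours(k,0,1)[0],key=cv2.contourArea)
    P=np.array([onz(d,u,v,z)[:2] for u,v in c[:,0]],np.float32)
    r=cv2.minAreaRect(P);print(name,cv2.contourArea(c),np.round(r[0],4),np.round(r[1],4),round(r[2],1)); return r
w=((hsv[...,1]<50)&(hsv[...,2]>150)).astype('u1')*255
seg(w,(435,200,490,240),.01,'front')
br=((hsv[...,0]<25)&(hsv[...,1]>90)).astype('u1')*255
seg(br,(230,185,315,275),.014,'board')
seg(br,(330,215,410,250),.005,'rib')
dk=(hsv[...,2]<70).astype('u1')*255
seg(dk,(325,125,405,210),.006,'base')
g=((hsv[...,2]>125)).astype('u1')*255
seg(g,(346,125,405,195),.09,'bed')
for n,p in dict(jar=(291,135),tub=(428,142)).items(): print(n,onz(d,*p,.08))
s=grab('scene')
a=cv2.resize(im[125:245,320:485],None,fx=4.8,fy=4.8,interpolation=2)
cv2.imwrite('pics/c1.png',a)
E
```

```text
front 704.0 [ 0.435  -0.2805] [0.098  0.0679] 83.1
board 3207.5 [0.4257 0.272 ] [0.1789 0.16  ] 21.4
rib 759.0 [ 0.416  -0.0155] [0.0645 0.1818] 6.0
base 985.0 [ 0.5685 -0.0341] [0.1458 0.2462] 22.4
bed 1831.0 [ 0.6004 -0.0081] [0.131  0.1422] 83.3
jar [0.68959678 0.21101261 0.08      ]
tub [ 0.65961071 -0.18011412  0.08      ]
```

View pics/c1.png

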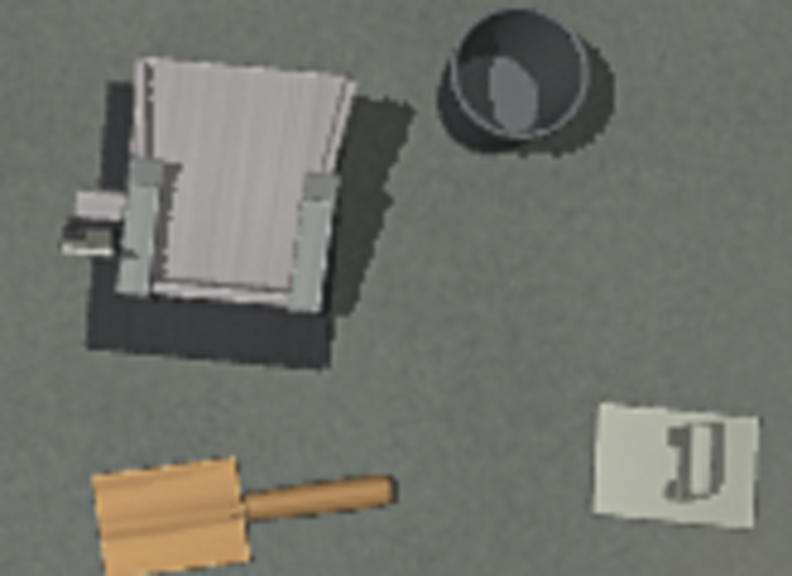

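The crop confirms the white front at (461,222) and shows the tester clearly. I'll move over the tester for a close look.

>>> {"api": "play_rows", "payload": {"series": [[1,[-0.6,-0.55,-0.2],[0,0,0]],[1,[-0.7,-0.65,-0.2],[0,0,0]],[1,[-0.7,-0.65,-0.2],[0,0,0]],[1,[-0.7,-0.65,-0.2],[0,0,0]],[1,[-0.7,-0.65,-0.2],[0,0,0]],[1,[-0.7,-0.65,-0.2],[0,0,0]],[1,[-0.7,-0.65,-0.2],[0,0,0]],[1,[-0.7,-0.65,-0.2],[0,0,0]]]}}

```text
t: 1.2
tool_pos: [0.3624, 0.2841, 0.3115]
tool_rot: [0.413, 3.114, 0.0]
contact_force: [0.8, -0.6, -0.1]
opening: 0.0854
grip_force: 0.0
```

>>> {"api": "play_rows", "payload": {"series": [[1,[-0.7,-0.65,-0.2],[0,0,0]],[1,[-0.7,-0.65,-0.2],[0,0,0]],[1,[-0.7,-0.65,-0.2],[0,0,0]],[1,[-0.7,-0.65,0],[0,0,0]],[1,[-0.7,-0.65,0],[0,0,0]],[1,[-0.7,-0.65,0],[0,0,0]],[1,[-0.7,-0.65,0],[0,0,0]],[1,[0,0,0],[0,0,-1]]]}}

```text
t: 2.2
tool_pos: [0.54, -0.0007, 0.3403]
tool_rot: [-0.195, -3.134, 0.001]
contact_force: [0.1, 0.4, 0.4]
opening: 0.0858
grip_force: 0.0
```

```bash
python3 - <<'E'
from h import *
d=grab('wrist');cv2.imwrite('pics/w1.png',d['color']);np.save('w1.npy',d['c2w'])
print(d['fx'],d['cx'],d['cy'],d['c2w'].round(3).tolist(),np.array(d['hand_eye']).round(4).tolist())
o=ctrl.get_obs();print(o['t'],o['tool_pos'],o['tool_rot'],o['q'])
E
```

```text
329.9709404307961 323.31163356740564 200.93074020121148 [[0.124, 0.945, 0.302, 0.463], [0.992, -0.118, -0.037, 0.009], [0.0, 0.305, -0.952, 0.484], [0.0, 0.0, 0.0, 1.0]] [[-0.0001, -0.952, -0.3062, 0.0782], [1.0, -0.0003, 0.0008, 0.0003], [-0.0008, -0.3062, 0.952, -0.1433], [0.0, 0.0, 0.0, 1.0]]
2.25 [5.39520551e-01 4.56363492e-04 3.40532307e-01] [-1.87567678e-01 -3.13444168e+00 -1.42996591e-04] [-1.37105985e-01 -1.92209319e-01  1.66654619e+00 -2.86096392e-05
  1.66880208e+00 -1.58836593e+00]
```

View pics/w1.png

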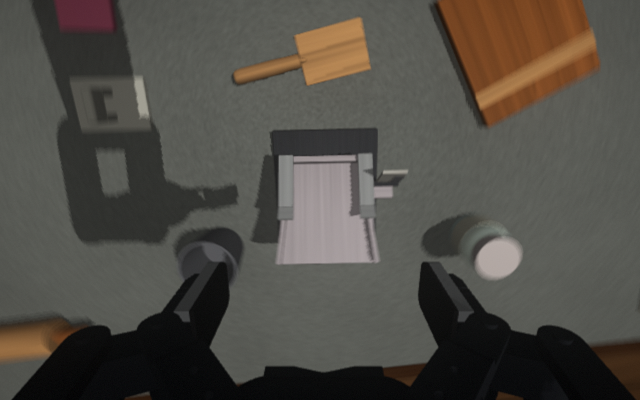

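The tester fills (272–407,128–265): lips at (285,185) and (367,185), stop wall at about row 158. I'll enlarge it for edge points.

```bash
python3 - <<'E'
import cv2
a=cv2.imread('pics/w1.png')[122:272,262:412]
a=cv2.resize(a,(600,600),interpolation=2);a=cv2.convertScaleAbs(a,alpha=1.3)
cv2.imwrite('pics/c2.png',a)
E
```

```text
(no output)
```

View pics/c2.png

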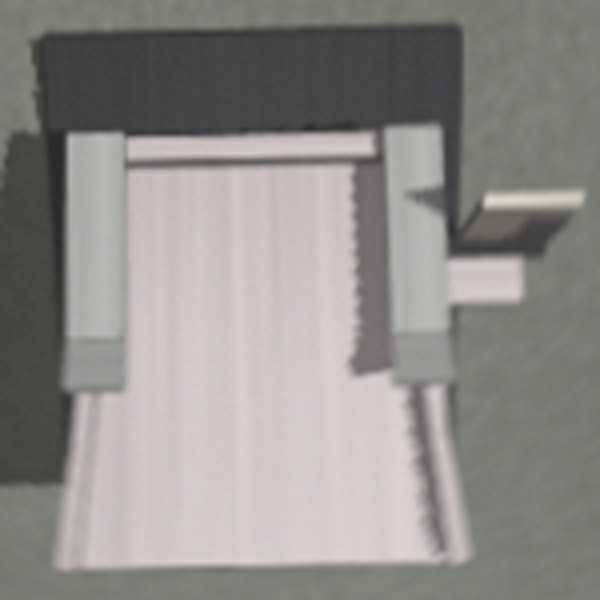

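```bash
cat >> h.py <<'E'
def bedM(yaw):  # bed axes in world
    return (R.from_euler('z',yaw)*R.from_euler('y',-0.47)).as_matrix()
E
python3 - <<'E'
from h import *
from scipy.optimize import least_squares
d=grab('wrist')
d['c2w']=np.load('w1.npy')
# image left = -y
C=[((127,135),(None,-42,18)),((125,337),(25,-42,18)),((386,128),(None,42,18)),((391,333),(25,42,18)),
((124,390),(42,-42,22)),((395,384),(42,42,22)),((250,566),(97,0,0,)),((128,161),(-35,None,12)),((376,159),(-35,None,12))]
uv=np.array([c[0] for c in C])/4+np.array([262,122])-.375
def f(p):
    M=bedM(p[2]);s=np.array([p[0],p[1],.06]);r=[]
    for (t,c) in zip(uv,C):
        g=c[1]
        # ray intersect bed plane z=g2 -> bed coords
        o,v=ray(d,*t);o=M.T@(o-s);v=M.T@v
        q=o+v*(g[2]/1000-o[2])/v[2]
        if c[0]==(250,566): g=(97,None,0)
        r+=[q[i]*1000-g[i] for i in(0,1) if g[i] is not None]
    return np.array(r)
for loss in('linear','soft_l1'):
    s=least_squares(f,[.56,0,-.1],x_scale=[.01,.01,.1],loss=loss);print(s.x,np.degrees(s.x[2]),s.fun.round(1))
E
```

```text
[ 0.5810563  -0.00170089 -0.11112712] -6.367114864525405 [ 0.1 -0.2 -0.3  0.3 -0.4 -0.1  0.  -0.2 -0.8  0.3  0.   0.4  0.9]
[ 0.58104045 -0.0016981  -0.1110352 ] -6.361848566400801 [ 0.1 -0.2 -0.3  0.3 -0.4 -0.1  0.1 -0.2 -0.7  0.3  0.   0.5  0.9]
```

```bash
python3 - <<'E'
from h import *
M=R.from_euler('z',np.radians(-6.9)).as_matrix()@np.diag([-1,1,-1])
print(move([.435,-.2805,.2],M))
E
```

```text
(array([ 1.35870627, -5.85143357,  2.81546632]), array([ 0.00061442, -0.00831532, -0.03839876]))
```

>>> {"api": "play_rows", "payload": {"series": [[1,[0.17,-0.73,0.35],[0,0,0]],[1,[0.17,-0.73,0.35],[0,0,0]],[1,[0.17,-0.73,0.35],[0,0,0]],[1,[0.17,-0.73,0.35],[0,0,0]],[1,[0.17,-0.73,0.35],[0,0,0]],[1,[0.17,-0.73,0.35],[0,0,0]],[1,[0.17,-0.73,0.35],[0,0,0]],[1,[0.17,-0.73,0.35],[0,0,-0.04]]]}}

```text
t: 3.3
tool_pos: [0.4352, -0.2798, 0.2009]
tool_rot: [0.188, 3.135, -0.001]
contact_force: [0.9, -0.6, 0.0]
opening: 0.0857
grip_force: 0.0
```

>>> {"api": "play_rows", "payload": {"series": [[1,[0,0,0],[0,0,0]],[1,[0,0,0],[0,0,0]]]}}

```text
t: 3.55
tool_pos: [0.4359, -0.2788, 0.2017]
tool_rot: [0.187, 3.135, 0.0]
contact_force: [0.2, 0.9, 0.4]
opening: 0.0853
grip_force: 0.0
```

```bash
python3 - <<'E'
from h import *
d=grab('wrist');cv2.imwrite('pics/w2.png',d['color']);np.save('w2.npy',d['c2w'])
o=ctrl.get_obs();print(o['t'],o['tool_pos'],o['tool_rot'])
print(proj(d,[.435,-.2805,.01]),proj(d,[.435,-.2805,.056]))
E
```

```text
3.6 [ 0.43611935 -0.27865788  0.20204828] [ 1.85742148e-01  3.13502424e+00 -6.19250276e-04]
[321.01023106 173.12702987] [320.72076294 184.63670874]
```

View pics/w2.png

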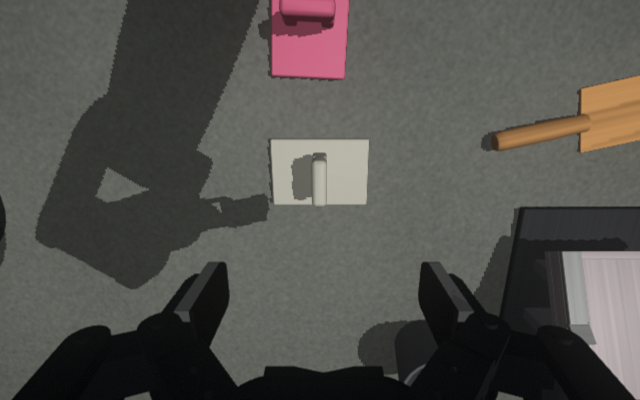

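The white front is seen close by: plate (271–369,139–205), handle at (319,180), and the pink one lies clear above it. Next I'll refine its pose.

```bash
python3 - <<'E'
from h import *
d=grab('wrist');im=d['color'];hsv=cv2.cvtColor(im,cv2.COLOR_BGR2HSV)
m=((hsv[...,1]<45)&(hsv[...,2]>150)).astype('u1')*255
k=np.zeros_like(m);k[120:230,250:390]=m[120:230,250:390]
c=max(cv2.findContours(k,0,1)[0],key=cv2.contourArea);print(cv2.boundingRect(c))
P=np.array([onz(d,u,v,.01)[:2] for u,v in c[:,0]],np.float32)
r=cv2.minAreaRect(P);print(r)
yaw=np.radians(r[2]-90 if r[1][0]>r[1][1] else r[2]); print(np.degrees(yaw))
M=R.from_euler('z',yaw).as_matrix()@np.diag([-1,1,-1])
print(move([*r[0],.023],M),move([*r[0],.1],M)[0])
E
```

```text
(271, 139, 98, 66)
((0.43456795811653137, -0.2819529175758362), (0.0986076220870018, 0.06896377354860306), 83.21119689941406)
-6.7888031005859375
(array([ 0.03040403, -0.06768577,  3.58414438]), array([-0.00424056,  0.0095098 ,  0.00472976])) [ 0.0283595  -0.06859827  2.04414601]
```

>>> {"api": "play_rows", "payload": {"series": [[1,[0.03,-0.07,0.5],[0,0,0]],[1,[0,0,0.6],[0,0,0]],[1,[0,0,0.6],[0,0,0]],[1,[0,0,0.6],[0,0,0]],[1,[0,0,0.6],[0,0,0]],[1,[0,0,0.4],[0,0,0]],[1,[0,0,0.25],[0,0,0]],[1,[0,0,0],[0,0,0]]]}}

```text
t: 4.65
tool_pos: [0.4337, -0.282, 0.0235]
tool_rot: [-0.185, -3.135, -0.001]
contact_force: [0.3, 0.6, 0.5]
opening: 0.0856
grip_force: 0.0
```

>>> {"api": "play_rows", "payload": {"series": [[0,[0,0,0],[0,0,0]],[0,[0,0,0],[0,0,0]],[0,[0,0,0],[0,0,0]],[0,[0,0,0],[0,0,0]],[0,[0,0,0],[0,0,0]],[0,[0,0,0],[0,0,0]],[0,[0,0,0],[0,0,0]],[0,[0,0,0],[0,0,0]]], "force": 80}}

```text
t: 5.65
tool_pos: [0.4339, -0.283, 0.0243]
tool_rot: [0.186, 3.135, -0.001]
contact_force: [0.8, 0.6, 5.7]
opening: 0.013
grip_force: 78.9
```

>>> {"api": "play_rows", "payload": {"series": [[0,[0,0,-0.3],[0,0,0]],[0,[0,0,-0.6],[0,0,0]],[0,[0,0,-0.7],[0,0,0]],[0,[0,0,-0.7],[0,0,0]],[0,[0,0,-0.7],[0,0,0]],[0,[0,0,-0.7],[0,0,0]],[0,[0,0,-0.5],[0,0,0]],[0,[0,0,-0.2],[0,0,0]]]}}

```text
t: 6.65
tool_pos: [0.4338, -0.2828, 0.2454]
tool_rot: [0.186, 3.135, -0.002]
contact_force: [-0.4, -0.6, -2.5]
opening: 0.0127
grip_force: 78.1
```

```bash
cat >> h.py <<'E'
SEAT=np.array([.581,-.0017,.06]);YAW=-.111;BM=bedM(YAW);TM=BM@np.diag([-1,1,-1])
def tcp(bx,bz,by=0,h=.0243): return SEAT+BM@np.array([bx,by,bz+h])
def where(h=.0243):
    o=ctrl.get_obs();T=R.from_rotvec(o['tool_rot']).as_matrix()
    print('t',o['t'],'bed xyz mm',(BM.T@(o['tool_pos']+T[:,2]*h-SEAT)*1000).round(1),'F bed',(BM.T@o['contact_force']).round(1),'rot err deg',np.degrees(R.from_matrix(TM.T@T).as_rotvec()).round(2),'open',round(o['opening'],4),round(o['grip_force']))
E
python3 - <<'E'
from h import *
print(move(tcp(.08,.04),TM)); print(tcp(.08,.04),ctrl.get_obs()['tool_pos'],ctrl.get_obs()['q'].round(2),ctrl.get_obs()['contact_force'])
E
```

```text
(array([-3.09997142,  5.93921484,  1.83511429]), array([-0.02082919, -3.35444685, -0.05113405]))
[ 0.62294514 -0.00637513  0.15355874] [ 0.4337755  -0.28279679  0.24540243] [-0.72 -0.22  1.84 -0.    1.51 -2.17] [-0.3906921  -0.63802255 -2.52988579]
```

>>> {"api": "play_rows", "payload": {"series": [[0,[-0.25,0.5,0],[0,0,0]],[0,[-0.4,0.75,0],[0,0,0]],[0,[-0.45,0.85,0],[0,0,0]],[0,[-0.45,0.85,0],[0,0,0]],[0,[-0.45,0.85,0],[0,0,0]],[0,[-0.45,0.85,0],[0,0,0]],[0,[-0.4,0.75,0],[0,0,0]],[0,[-0.25,0.54,0],[0,0,0]]]}}

```text
t: 7.65
tool_pos: [0.6225, -0.0043, 0.2418]
tool_rot: [-0.184, -3.133, -0.0]
contact_force: [0.1, -0.1, -3.3]
opening: 0.013
grip_force: 78.3
```

>>> {"api": "play_rows", "payload": {"series": [[0,[0,0,0],[0,-0.3,0]],[0,[0,0,0],[0,-0.6,0]],[0,[0,0,0],[0,-0.6,0]],[0,[0,0,0],[0,-0.6,0]],[0,[0,0,0],[0,-0.6,0]],[0,[0,0,0],[0,-0.45,0]],[0,[0,0,0],[0,-0.2,-0.05]],[0,[0,0,0],[0,0,0]]]}}

```text
t: 8.65
tool_pos: [0.6218, -0.006, 0.2425]
tool_rot: [0.149, 2.673, -0.04]
contact_force: [0.4, 0.2, -1.9]
opening: 0.0127
grip_force: 78.6
```

```bash
python3 - <<'E'
from h import *
where();print(move(tcp(.08,.04),TM),ctrl.get_obs()['q'].round(2))
d=grab('wrist');cv2.imwrite('pics/w3.png',d['color'])
E
```

```text
t 8.65 bed xyz mm [119.1   0.2 119.8] F bed [-0.5  0.2 -1.8] rot err deg [ 0.19  0.28 -0.02] open 0.0127 79
(array([ 7.77230303e-01, -7.33020926e-05,  1.59990179e+00]), array([-0.0234488 , -0.0346249 ,  0.00204898])) [-0.13 -0.25  1.92  0.01  1.   -1.59]
```

View pics/w3.png

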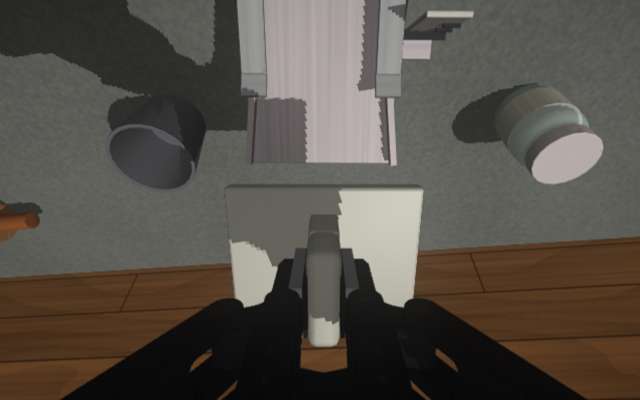

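Held square: the plate's front edge runs (227,186)–(421,186), and the bed end at row 163 is centred on it. I'll check the piece's pitch, then approach.

```bash
python3 - <<'E'
from h import *
d=grab('wrist');H=np.linalg.inv(np.array(d['hand_eye']))
for y in(-.05,.05):
  for h in (.0243,):
   for dx in (0,.001):
    q=H@[.035+dx,y,h-.010,1];print(y,dx,d['fx']*q[0]/q[2]+d['cx'],d['fy']*q[1]/q[2]+d['cy'])
g=cv2.cvtColor(d['color'],cv2.COLOR_BGR2GRAY).astype(int)
for u in(250,270,390,410): print(u,g[180:194,u])
for v in(195,):print(g[v,220:235],g[v,412:428])
E
```

```text
-0.05 0 221.31402842402986 186.17400965304944
-0.05 0.001 221.1210746953284 184.21458787989255
0.05 0 423.8085412745509 186.04901013465036
0.05 0.001 423.99682113147367 184.09003118267472
250 [95 95 97 91 76 67 69 76 89 95 96 97 97 97]
270 [ 99 101 101  95  77  68  69  77  88  95  97  99  98  98]
390 [100 104 107 101  86  77  77  91 118 142 165 189 201 202]
410 [100  98  99  97  84  74  76  90 117 142 166 191 201 204]
[96 95 95 93 78 90 95 99 98 97 98 97 98 97 97] [204 204 205 204 204 205 205 204 203 191 166 110 104 104 106 102]
```

>>> {"api": "play_rows", "payload": {"series": [[0,[0.1,0,0.1],[0,-0.03,0]],[0,[0.15,0,0.3],[0,0,0]],[0,[0.15,0,0.4],[0,0,0]],[0,[0.15,0,0.3],[0,0,0]],[0,[0.12,0,0.3],[0,0,0]],[0,[0.05,0,0.2],[0,0,0]],[0,[0,0,0],[0,0,0]],[0,[0,0,0],[0,0,0]]]}}

```text
t: 9.75
tool_pos: [0.6275, -0.0069, 0.1572]
tool_rot: [0.149, 2.665, -0.04]
contact_force: [-0.3, 0.4, -1.6]
opening: 0.013
grip_force: 78.6
```

```bash
python3 - <<'E'
from h import *
where();print(move(tcp(.082,.006),TM))
E
```

```text
t 9.75 bed xyz mm [85.8 -0.1 41.1] F bed [-1.   0.3 -1.3] rot err deg [ 0.19 -0.2  -0.01] open 0.013 79
(array([0.07676502, 0.00242168, 0.70249604]), array([-0.02372545,  0.02466178,  0.00156598]))
```

>>> {"api": "play_rows", "payload": {"series": [[0,[0.05,0,0.15],[0,0.02,0]],[0,[0.03,0,0.2],[0,0,0]],[0,[0,0,0.15],[0,0,0]],[0,[0,0,0.1],[0,0,0]],[0,[0,0,0.05],[0,0,0]],[0,[0,0,0],[0,0,0]]]}}

```text
t: 10.5
tool_pos: [0.638, -0.0082, 0.1253]
tool_rot: [0.149, 2.669, -0.04]
contact_force: [-0.4, 0.0, -2.0]
opening: 0.0133
grip_force: 78.6
```

```bash
python3 -c "
from h import *
where()"
```

```text
t 10.5 bed xyz mm [80.7 -0.2  7.9] F bed [-1.3 -0.  -1.6] rot err deg [ 0.19  0.06 -0.01] open 0.0133 79
```

>>> {"api": "play_rows", "payload": {"series": [[0,[0,0,0.03],[0,0,0]],[0,[0,0,0.02],[0,0,0]],[0,[0,0,0],[0,0,0]]]}}

```text
t: 10.88
tool_pos: [0.6391, -0.0083, 0.1232]
tool_rot: [0.149, 2.669, -0.04]
contact_force: [-0.4, 1.2, -1.7]
opening: 0.0129
grip_force: 78.6
```

```bash
python3 -c "
from h import *
where()"
```

```text
t 10.875 bed xyz mm [80.7 -0.2  5.6] F bed [-1.2  1.1 -1.3] rot err deg [ 0.19  0.05 -0.01] open 0.0129 79
```

>>> {"api": "play_rows", "payload": {"series": [[0,[0,0,0.03],[0,0,0]],[0,[0,0,0.02],[0,0,0]],[0,[0,0,0],[0,0,0]]]}}

```text
t: 11.25
tool_pos: [0.6401, -0.0084, 0.1208]
tool_rot: [0.149, 2.669, -0.04]
contact_force: [0.6, 0.8, -2.3]
opening: 0.0133
grip_force: 78.6
```

```bash
python3 -c "
from h import *
where()"
```

```text
t 11.25 bed xyz mm [80.5 -0.2  2.9] F bed [-0.6  0.8 -2.3] rot err deg [ 0.19  0.07 -0.01] open 0.0133 79
```

>>> {"api": "play_rows", "payload": {"series": [[0,[0,0,0.02],[0,0,0]],[0,[0,0,0],[0,0,0]]]}}

```text
t: 11.5
tool_pos: [0.6406, -0.0085, 0.1199]
tool_rot: [0.149, 2.669, -0.04]
contact_force: [-0.7, 0.3, -2.6]
opening: 0.0127
grip_force: 78.6
```

```bash
python3 -c "
from h import *
where()"
```

```text
t 11.5 bed xyz mm [80.6 -0.2  2. ] F bed [-1.8  0.2 -2. ] rot err deg [ 0.19  0.06 -0.01] open 0.0127 79
```

>>> {"api": "play_rows", "payload": {"series": [[0,[0,0,0.02],[0,0,0]],[0,[0,0,0],[0,0,0]]]}}

```text
t: 11.75
tool_pos: [0.641, -0.0086, 0.119]
tool_rot: [0.149, 2.669, -0.04]
contact_force: [-0.3, 0.1, -2.1]
opening: 0.0133
grip_force: 78.6
```

```bash
python3 -c "
from h import *
where()"
```

```text
t 11.75 bed xyz mm [80.6 -0.2  0.9] F bed [-1.2  0.1 -1.8] rot err deg [ 0.19  0.06 -0.01] open 0.0133 79
```

>>> {"api": "play_rows", "payload": {"series": [[0,[0,0,0.02],[0,0,0]],[0,[0,0,0],[0,0,0]]]}}

```text
t: 12.0
tool_pos: [0.6416, -0.0086, 0.1184]
tool_rot: [0.149, 2.669, -0.04]
contact_force: [-2.0, 0.1, -1.2]
opening: 0.0131
grip_force: 78.9
```

```bash
python3 -c "
from h import *
where()"
```

```text
t 12.0 bed xyz mm [80.8 -0.3  0.2] F bed [-2.4 -0.1 -0.2] rot err deg [ 0.19  0.05 -0.01] open 0.0131 79
```

>>> {"api": "play_rows", "payload": {"series": [[0,[0,0,0.015],[0,0,0]],[0,[0,0,0],[0,0,0]]]}}

```text
t: 12.25
tool_pos: [0.6417, -0.0086, 0.1184]
tool_rot: [0.149, 2.67, -0.04]
contact_force: [-7.7, -0.1, 4.7]
opening: 0.0124
grip_force: 80.3
```

```bash
python3 -c "
from h import *
where()"
```

```text
t 12.25 bed xyz mm [80.9 -0.2  0.1] F bed [-4.7 -0.9  7.6] rot err deg [ 0.2   0.09 -0.02] open 0.0124 80
```

Contact with the bed comes at the expected height. I'll back off half a millimetre and slide down under the lips.

>>> {"api": "play_rows", "payload": {"series": [[0,[0,0,-0.025],[0,0,0]],[0,[0.1,0,0],[0,0,0]],[0,[0.15,0,0],[0,0,0]],[0,[0.15,0,0],[0,0,0]],[0,[0.15,0,0],[0,0,0]],[0,[0.15,0,0],[0,0,0]],[0,[0.1,0,0],[0,0,0]],[0,[0,0,0],[0,0,0]]]}}

```text
t: 13.25
tool_pos: [0.6054, -0.0046, 0.1003]
tool_rot: [0.149, 2.669, -0.04]
contact_force: [0.3, 0.1, -2.2]
opening: 0.0131
grip_force: 78.4
```

```bash
python3 -c "
from h import *
where()"
```

```text
t 13.25 bed xyz mm [40.1 -0.2  0.5] F bed [-0.7  0.1 -2.1] rot err deg [ 0.19  0.07 -0.01] open 0.0131 78
```

>>> {"api": "play_rows", "payload": {"series": [[0,[0.12,0,0],[0,0,0]],[0,[0.15,0,0],[0,0,0]],[0,[0.15,0,0],[0,0,0]],[0,[0.15,0,0],[0,0,0]],[0,[0.1,0,0],[0,0,0]],[0,[0.05,0,0],[0,0,0]],[0,[0,0,0],[0,0,0]]]}}

```text
t: 14.12
tool_pos: [0.5739, -0.0011, 0.0844]
tool_rot: [0.149, 2.669, -0.04]
contact_force: [0.3, -0.2, -3.0]
opening: 0.013
grip_force: 78.4
```

```bash
python3 -c "
from h import *
where()"
```

```text
t 14.125 bed xyz mm [ 4.6 -0.3  0.6] F bed [-1.1 -0.2 -2.8] rot err deg [ 0.19  0.04 -0.01] open 0.013 78
```

>>> {"api": "play_rows", "payload": {"series": [[0,[0.04,0,0],[0,0,0]],[0,[0,0,0],[0,0,0]]]}}

```text
t: 14.38
tool_pos: [0.5722, -0.0009, 0.0835]
tool_rot: [0.149, 2.669, -0.04]
contact_force: [-0.9, 1.1, -2.7]
opening: 0.0132
grip_force: 78.4
```

```bash
python3 -c "
from h import *
where()"
```

```text
t 14.375 bed xyz mm [ 2.7 -0.3  0.6] F bed [-2.1  1.  -2. ] rot err deg [ 0.19  0.05 -0.01] open 0.0132 78
```

>>> {"api": "play_rows", "payload": {"series": [[0,[0.03,0,0],[0,0,0]],[0,[0,0,0],[0,0,0]]]}}

```text
t: 14.62
tool_pos: [0.5708, -0.0007, 0.0827]
tool_rot: [0.149, 2.669, -0.04]
contact_force: [0.1, 0.2, -2.3]
opening: 0.0131
grip_force: 78.4
```

```bash
python3 -c "
from h import *
where()"
```

```text
t 14.625 bed xyz mm [ 1.1 -0.2  0.6] F bed [-0.9  0.2 -2.1] rot err deg [ 0.19  0.06 -0.01] open 0.0131 78
```

>>> {"api": "play_rows", "payload": {"series": [[0,[0.02,0,0],[0,0,0]],[0,[0,0,0],[0,0,0]]]}}

```text
t: 14.88
tool_pos: [0.5698, -0.0006, 0.0822]
tool_rot: [0.149, 2.669, -0.04]
contact_force: [0.1, 0.0, -2.1]
opening: 0.0131
grip_force: 78.4
```

```bash
python3 -c "
from h import *
where()"
```

```text
t 14.875 bed xyz mm [ 0.1 -0.3  0.6] F bed [-0.9  0.  -1.9] rot err deg [ 0.19  0.06 -0.01] open 0.0131 78
```

>>> {"api": "play_rows", "payload": {"series": [[0,[0.02,0,0],[0,0,0]],[0,[0,0,0],[0,0,0]]]}}

```text
t: 15.12
tool_pos: [0.5694, -0.0006, 0.0822]
tool_rot: [0.149, 2.668, -0.04]
contact_force: [1.8, -0.7, -2.9]
opening: 0.0129
grip_force: 78.5
```

```bash
python3 -c "
from h import *
where()"
```

```text
t 15.125 bed xyz mm [-0.4 -0.3  0.8] F bed [ 0.4 -0.5 -3.4] rot err deg [ 0.19 -0.   -0.  ] open 0.0129 79
```

Seated against the stop at bed x about −0.4 mm. Now the slow pull.

>>> {"api": "play_rows", "payload": {"series": [[0,[-0.008,0,0],[0,0,0]],[0,[0,0,-0.03],[0,0,0]],[0,[0,0,-0.04],[0,0,0]],[0,[0,0,-0.05],[0,0,0]],[0,[0,0,-0.05],[0,0,0]],[0,[0,0,-0.05],[0,0,0]],[0,[0,0,-0.04],[0,0,0]],[0,[0,0,0],[0,0,0]]]}}

```text
t: 16.12
tool_pos: [0.5637, 0.0001, 0.0933]
tool_rot: [0.149, 2.668, -0.04]
contact_force: [8.8, -0.3, -10.0]
opening: 0.013
grip_force: 77.9
```

```bash
python3 -c "
from h import *
where()"
```

```text
t 16.125 bed xyz mm [-0.4 -0.2 13.3] F bed [  3.3   0.7 -12.9] rot err deg [ 0.19 -0.01  0.  ] open 0.013 78
```

>>> {"api": "play_rows", "payload": {"series": [[0,[0,0,-0.04],[0,0,0]],[0,[0,0,-0.04],[0,0,0]],[0,[0,0,-0.03],[0,0,0]],[0,[0,0,0],[0,0,0]]]}}

```text
t: 16.62
tool_pos: [0.5613, 0.0003, 0.098]
tool_rot: [0.149, 2.668, -0.04]
contact_force: [10.4, -1.3, -10.5]
opening: 0.0129
grip_force: 78.0
```

```bash
python3 - <<'E'
from h import *
where()
d=grab('wrist');cv2.imwrite('pics/w4.png',d['color'])
E
```

```text
t 16.625 bed xyz mm [-0.4 -0.2 18.6] F bed [  4.5  -0.1 -14.1] rot err deg [ 0.19 -0.02  0.01] open 0.0129 78
```

View pics/w4.png

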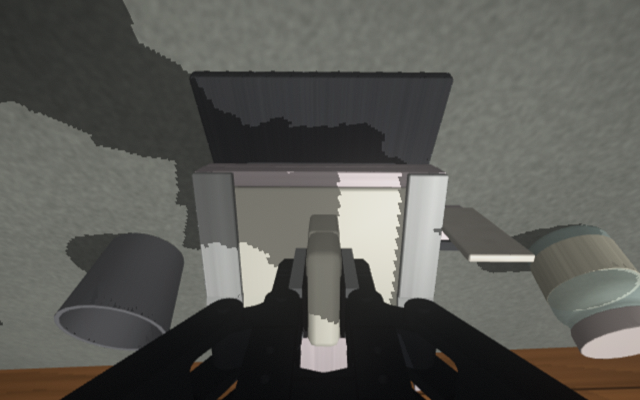

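The lips carry the bed, with the plate flat under them at (237–402,175–305) and the pointer by the scale at (440,233). Carriage is about 15.6 mm and the force about 12 N, so I'll hold here.

>>> {"api": "play_rows", "payload": {"series": [[0,[0,0,0],[0,0,0]],[0,[0,0,0],[0,0,0]],[0,[0,0,0],[0,0,0]],[0,[0,0,0],[0,0,0]],[0,[0,0,0],[0,0,0]],[0,[0,0,0],[0,0,0]],[0,[0,0,0],[0,0,0]],[0,[0,0,0],[0,0,0]]]}}

```text
t: 17.68
tool_pos: [0.5613, 0.0003, 0.098]
tool_rot: [0.15, 2.668, -0.04]
contact_force: [9.6, -0.3, -10.4]
opening: 0.0129
grip_force: 78.0
```

>>> {"api": "play_rows", "payload": {"series": [[0,[0,0,0],[0,0,0]],[0,[0,0,0],[0,0,0]],[0,[0,0,0],[0,0,0]],[0,[0,0,0],[0,0,0]],[0,[0,0,0],[0,0,0]],[0,[0,0,0],[0,0,0]],[0,[0,0,0],[0,0,0]],[0,[0,0,0],[0,0,0]]]}}

```text
t: 18.68
tool_pos: [0.5613, 0.0003, 0.098]
tool_rot: [0.149, 2.668, -0.04]
contact_force: [10.2, -1.6, -11.1]
opening: 0.013
grip_force: 78.0
```

```bash
python3 -c "
from h import *
where()"
```

```text
t 18.675 bed xyz mm [-0.4 -0.3 18.5] F bed [  4.2  -0.4 -14.6] rot err deg [ 0.19 -0.02  0.01] open 0.013 78
```

>>> {"api": "play_rows", "payload": {"series": [[0,[0,0,0.03],[0,0,0]],[0,[0,0,0.05],[0,0,0]],[0,[0,0,0.05],[0,0,0]],[0,[0,0,0.05],[0,0,0]],[0,[0,0,0.05],[0,0,0]],[0,[0,0,0.05],[0,0,0]],[0,[0,0,0.03],[0,0,0]],[0,[0,0,0],[0,0,0]]]}}

```text
t: 19.68
tool_pos: [0.5682, -0.0005, 0.0845]
tool_rot: [0.149, 2.668, -0.04]
contact_force: [5.1, 0.0, -7.2]
opening: 0.0128
grip_force: 78.7
```

```bash
python3 -c "
from h import *
where()"
```

```text
t 19.675 bed xyz mm [-0.4 -0.3  3.4] F bed [ 1.2  0.6 -8.7] rot err deg [0.19 0.02 0.01] open 0.0128 79
```

>>> {"api": "play_rows", "payload": {"series": [[0,[0,0,0.015],[0,0,0]],[0,[0,0,0.015],[0,0,0]],[0,[0,0,0.01],[0,0,0]],[0,[0,0,0],[0,0,0]],[0,[0,0,0],[0,0,0]]]}}

```text
t: 20.3
tool_pos: [0.569, -0.0005, 0.083]
tool_rot: [0.149, 2.669, -0.04]
contact_force: [-0.1, 0.8, -2.5]
opening: 0.0126
grip_force: 79.7
```

```bash
python3 -c "
from h import *
where()"
```

```text
t 20.3 bed xyz mm [-0.3 -0.2  1.7] F bed [-1.3  0.8 -2.1] rot err deg [ 0.19  0.05 -0.01] open 0.0126 80
```

The bed is at rest and the piece sits free in its play. Sliding it out.

>>> {"api": "play_rows", "payload": {"series": [[0,[-0.05,0,0],[0,0,0]],[0,[-0.1,0,0],[0,0,0]],[0,[-0.15,0,0],[0,0,0]],[0,[-0.15,0,0],[0,0,0]],[0,[-0.15,0,0],[0,0,0]],[0,[-0.15,0,0],[0,0,0]],[0,[-0.15,0,0],[0,0,0]],[0,[-0.1,0,0],[0,0,0]]]}}

```text
t: 21.3
tool_pos: [0.6139, -0.0055, 0.1059]
tool_rot: [0.149, 2.669, -0.04]
contact_force: [-0.4, 0.1, -2.3]
opening: 0.0126
grip_force: 79.7
```

```bash
python3 -c "
from h import *
where()"
```

```text
t 21.3 bed xyz mm [50.3 -0.2  1.6] F bed [-1.4  0.1 -1.9] rot err deg [ 0.19  0.03 -0.01] open 0.0126 80
```

>>> {"api": "play_rows", "payload": {"series": [[0,[-0.15,0,0],[0,0,0]],[0,[-0.15,0,0],[0,0,0]],[0,[-0.15,0,0],[0,0,0]],[0,[-0.15,0,0],[0,0,0]],[0,[-0.12,0,0],[0,0,0]],[0,[-0.05,0,0],[0,0,0]],[0,[0,0,0],[0,0,0]]]}}

```text
t: 22.18
tool_pos: [0.6475, -0.0093, 0.123]
tool_rot: [0.149, 2.669, -0.04]
contact_force: [0.8, 0.5, -1.6]
opening: 0.0126
grip_force: 79.8
```

```bash
python3 -c "
from h import *
where()"
```

```text
t 22.175 bed xyz mm [88.2 -0.2  1.5] F bed [-0.1  0.6 -1.8] rot err deg [ 0.19  0.05 -0.01] open 0.0126 80
```

>>> {"api": "play_rows", "payload": {"series": [[0,[0,0,-0.15],[0,0,0]],[0,[0,0,-0.3],[0,0,0]],[0,[0,0,-0.4],[0,0,0]],[0,[0,0,-0.45],[0,0.3,0]],[0,[0,0,-0.45],[0,0.6,0]],[0,[0,0,-0.4],[0,0.6,0]],[0,[0,0,-0.3],[0,0.6,0]],[0,[0,0,-0.15],[0,0.6,0]]]}}

```text
t: 23.18
tool_pos: [0.5975, -0.0032, 0.2454]
tool_rot: [0.171, 3.043, -0.013]
contact_force: [0.3, 0.5, -2.5]
opening: 0.0132
grip_force: 79.7
```

>>> {"api": "play_rows", "payload": {"series": [[0,[0,0,0],[0,0.4,0]],[0,[0,0,0],[0,0.25,0]],[0,[0,0,0],[0,0,0]]]}}

```text
t: 23.55
tool_pos: [0.5973, -0.0032, 0.2424]
tool_rot: [0.176, 3.135, -0.005]
contact_force: [0.2, -0.5, -2.6]
opening: 0.0131
grip_force: 79.7
```

```bash
python3 - <<'E'
from h import *
o=ctrl.get_obs();print(o['t'],o['tool_pos'],o['contact_force'])
M=R.from_euler('z',-.111).as_matrix()@np.diag([-1,1,-1])
print(move([.4257,.272,.15],M))
E
```

```text
23.55 [ 0.5973283  -0.00323843  0.24240104] [ 0.2442048  -0.53990765 -2.58733879]
(array([4.03197538, 5.09086682, 1.82384685]), array([-0.0219683 ,  0.01522302, -0.00964577]))
```

>>> {"api": "play_rows", "payload": {"series": [[0,[0.35,0.44,0],[0,0,0]],[0,[0.5,0.64,0],[0,0,0]],[0,[0.58,0.73,0],[0,0,0]],[0,[0.58,0.73,0],[0,0,0]],[0,[0.58,0.73,0],[0,0,0]],[0,[0.58,0.73,0],[0,0,0]],[0,[0.5,0.64,0],[0,0,0]],[0,[0.36,0.45,0],[-0.02,0.015,0]]]}}

```text
t: 24.55
tool_pos: [0.424, 0.2735, 0.2411]
tool_rot: [0.174, 3.137, 0.001]
contact_force: [-0.5, 0.5, -3.2]
opening: 0.0128
grip_force: 79.7
```

>>> {"api": "play_rows", "payload": {"series": [[0,[0,0,0.4],[0,0,0]],[0,[0,0,0.6],[0,0,0]],[0,[0,0,0.5],[0,0,0]],[0,[0,0,0.3],[0,0,0]],[0,[0,0,0],[0,0,0]]]}}

```text
t: 25.18
tool_pos: [0.4246, 0.2713, 0.1492]
tool_rot: [-0.177, -3.133, 0.003]
contact_force: [0.4, -0.1, -2.5]
opening: 0.013
grip_force: 79.6
```

```bash
python3 - <<'E'
from h import *
o=ctrl.get_obs();print(o['t'],o['tool_pos'],o['contact_force'])
M=R.from_euler('z',-.111).as_matrix()@np.diag([-1,1,-1])
print(move([.4257,.272,.014+.0248+.004],M))
d=grab('wrist');im=d['color'].copy()
for a in(-.09,.09):
  for b in(-.08,.08):
    c,s=np.cos(np.radians(21.4)),np.sin(np.radians(21.4));u=proj(d,[.4257+c*a-s*b,.272+s*a+c*b,.014]);cv2.circle(im,tuple(int(x) for x in u),4,(0,0,255),-1)
cv2.imwrite('pics/w5.png',im)
E
```

```text
25.175 [0.42455383 0.27128165 0.14923738] [ 0.36488582 -0.1496433  -2.52372825]
(array([-0.0283647 ,  0.02125858,  2.1286243 ]), array([-0.01476989, -0.02426764, -0.01468408]))
```

View pics/w5.png

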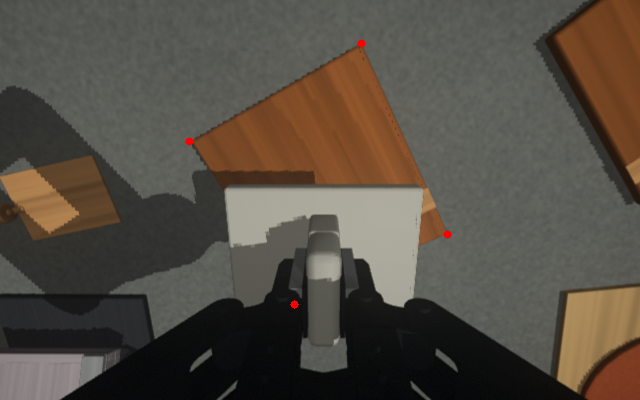

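The predicted board corners fall on the board at (361,43), (190,141) and (447,234), so the piece is centred over it. Lowering.

>>> {"api": "play_rows", "payload": {"series": [[0,[-0.03,0.02,0.3],[0,-0.02,0]],[0,[0,0,0.45],[0,0,0]],[0,[0,0,0.45],[0,0,0]],[0,[0,0,0.4],[0,0,0]],[0,[0,0,0.3],[0,0,0]],[0,[0,0,0.15],[0,0,0]],[0,[0,0,0.05],[0,0,0]],[0,[0,0,0],[0,0,0]]]}}

```text
t: 26.22
tool_pos: [0.4276, 0.2732, 0.0466]
tool_rot: [0.176, 3.134, 0.0]
contact_force: [-0.2, -0.9, -3.0]
opening: 0.0131
grip_force: 79.8
```

>>> {"api": "play_rows", "payload": {"series": [[0,[0,0,0.03],[0,0,0]],[0,[0,0,0.02],[0,0,0]],[0,[0,0,0],[0,0,0]]]}}

```text
t: 26.6
tool_pos: [0.4272, 0.273, 0.0436]
tool_rot: [0.176, 3.134, -0.001]
contact_force: [-0.5, -0.6, -3.0]
opening: 0.0125
grip_force: 79.8
```

>>> {"api": "play_rows", "payload": {"series": [[0,[0,0,0.015],[0,0,0]],[0,[0,0,0],[0,0,0]]]}}

```text
t: 26.85
tool_pos: [0.4271, 0.273, 0.0428]
tool_rot: [0.176, 3.135, -0.001]
contact_force: [0.4, -0.0, -2.0]
opening: 0.0128
grip_force: 79.8
```

>>> {"api": "play_rows", "payload": {"series": [[0,[0,0,0.02],[0,0,0]],[0,[0,0,0.02],[0,0,0]],[0,[0,0,0],[0,0,0]]]}}

```text
t: 27.22
tool_pos: [0.4271, 0.273, 0.0407]
tool_rot: [0.176, 3.135, -0.001]
contact_force: [-1.1, 1.3, -2.7]
opening: 0.013
grip_force: 79.8
```

>>> {"api": "play_rows", "payload": {"series": [[0,[0,0,0.02],[0,0,0]],[0,[0,0,0],[0,0,0]]]}}

```text
t: 27.48
tool_pos: [0.4271, 0.273, 0.0397]
tool_rot: [0.176, 3.135, -0.001]
contact_force: [0.3, 0.5, -2.5]
opening: 0.0131
grip_force: 79.8
```

>>> {"api": "play_rows", "payload": {"series": [[0,[0,0,0.02],[0,0,0]],[0,[0,0,0],[0,0,0]]]}}

```text
t: 27.72
tool_pos: [0.4271, 0.273, 0.0387]
tool_rot: [0.176, 3.135, -0.001]
contact_force: [-0.1, -0.1, -3.2]
opening: 0.0132
grip_force: 79.8
```

>>> {"api": "play_rows", "payload": {"series": [[0,[0,0,0.015],[0,0,0]],[0,[0,0,0],[0,0,0]]]}}

```text
t: 27.98
tool_pos: [0.4273, 0.273, 0.0384]
tool_rot: [0.176, 3.135, -0.001]
contact_force: [-1.0, -1.0, -1.3]
opening: 0.013
grip_force: 80.2
```

>>> {"api": "play_rows", "payload": {"series": [[0,[0,0,0.01],[0,0,0]],[0,[0,0,0],[0,0,0]]]}}

```text
t: 28.22
tool_pos: [0.4273, 0.273, 0.0383]
tool_rot: [0.176, 3.135, -0.001]
contact_force: [-3.7, -1.8, 5.3]
opening: 0.013
grip_force: 80.9
```

It is on the board. Release and retreat.

>>> {"api": "play_rows", "payload": {"series": [[0,[0,0,0],[0,0,0]],[0.3,[0,0,0],[0,0,0]],[0.6,[0,0,0],[0,0,0]],[0.8,[0,0,0],[0,0,0]],[0.8,[0,0,0],[0,0,0]],[0.8,[0,0,0],[0,0,0]],[0.8,[0,0,0],[0,0,0]]]}}

```text
t: 29.1
tool_pos: [0.4272, 0.273, 0.0375]
tool_rot: [0.176, 3.135, -0.001]
contact_force: [0.2, 0.3, 0.4]
opening: 0.0682
grip_force: 0.0
```

>>> {"api": "play_rows", "payload": {"series": [[0.8,[0,0,-0.2],[0,0,0]],[0.8,[0,0,-0.4],[0,0,0]],[0.8,[0,0,-0.6],[0,0,0]],[0.8,[0,0,-0.7],[0,0,0]],[0.8,[0,0,-0.7],[0,0,0]],[0.8,[0,0,-0.5],[0,0,0]],[0.8,[0,0,-0.2],[0,0,0]],[0.8,[0,0,0],[0,0,0]]]}}

```text
t: 30.1
tool_pos: [0.4271, 0.2732, 0.2031]
tool_rot: [0.176, 3.133, 0.0]
contact_force: [-0.3, -0.6, -0.4]
opening: 0.0683
grip_force: 0.0
```

```bash
python3 - <<'E'
from h import *
d=grab('wrist');cv2.imwrite('pics/w6.png',d['color']);print(proj(d,[.4257,.272,.024]))
E
```

```text
[321.3661952  174.96776847]
```

View pics/w6.png

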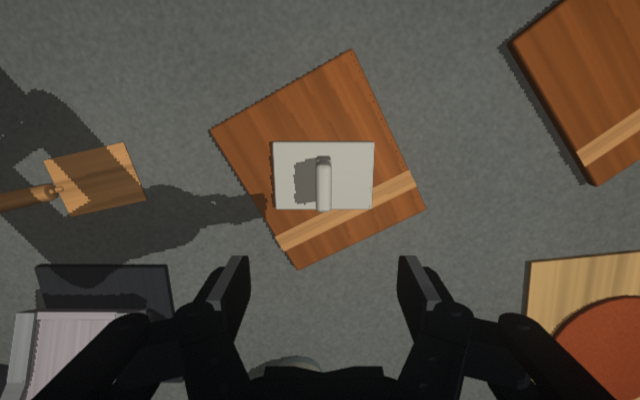

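The piece lies flat, centred at (323,176) against the board's centre at (321,175). The gripper is clear, so I'm handing in.

```bash
python3 -c "
from station import ctrl
print(ctrl.finish_job())"
```

```text
the job is handed in; nothing more can be done
None
```

I pulled the handle at about 12 N for a little over two seconds with the bed about 15.5 mm out, eased it back to rest, and set the piece down flat and released in the middle of the right-hand striped board; the job was handed in at about 30 s, but no verdict came back.

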